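# Press a bushing home in a model aircraft wheel

### The arm

A 6-joint arm with a two-finger parallel gripper is mounted at the origin on the work surface. World frame = base frame: x ahead of the robot, y to its left, z up, the work surface at z = 0. Lengths are in m, angles in rad, forces in N, time in s.
With the tool pointing down it reaches from about 0.375 to 0.9 m from the base axis. Payload 3.1 kg.
Tool frame: the origin (TCP) lies between the finger pads; the fingertips stand 22 mm ahead of it and the grasp point (between the pads) lies 3 mm ahead of it; z points along the fingers, y is the line along which they close (so a half turn about z gives the same grasp; the last joint's range is limited). The gripper opens to 87 mm and grips with 3 to 60 N. Pads are 19 mm wide; open, the fingers measure 117 mm over their backs; the gripper's body (75 mm by 190 mm) begins 51 mm behind the grasp point.
Start: joints at [1.123, 0.527, 1.433, -0, 1.181, -0.178], TCP at [0.167, 0.602, 0.245] pointing down, gripper open.
Joint ranges: [-3.08, 3.08], [-0.75, 2.2], [0.22, 2.44], [-1.43, 4.57], [0, 2.65], [-2.85, 2.85]. Speed limits (rad/s): [2.79, 2.79, 3.14, 3.14, 3.14, 3.14].

### API

Orientations are given as a unit quaternion [x, y, z, w].
In Python, from rig import robot gives the robot as it stands.
- The arm moves only by the tool move_arm, never from a script. Its argument "series" is text: rows parted by semicolons, each of 6 numbers parted by spaces: the shift along the tool's x, y, z in mm, then the turn, a rotation vector about the tool's x, y, z in degrees. In form: dx dy dz ax ay az; .... A call has 1 to 8 rows; each row is the pose to reach, as a shift and turn from the pose commanded when the call began, along the tool's axes at that moment; what a row does not reach only later rows make up. A row lasts 1/12 s, in which the tool goes at most 41.7 mm and 7.16 degrees, less where a joint would pass 70% of its speed; a pose out of reach is approached as far as the arm can. A call with a gripper value outside its range is refused whole. "jaw" is the opening, from 0 (shut) to 1 (fully open), set as the call begins (left out, the last holds). The fingers move at their own pace and stop on an object; "newtons" is the grip in N (left out, the last holds). Time passes only in rows, so rows that repeat a pose let the fingers close. It gives the time, the measured TCP pose, the force, the opening and the grip force at its end, in the units of the state.
- robot.get_obs(): the state, without advancing time (a new reading comes with each control period).
- robot.camera(name): name is "scene" or "side" or "wrist"; returns a dict with "img" (400x640x3 uint8, red, green, blue), "mtx" (3x3 intrinsics, pixels), "distortion" ([k1, k2, p1, p2, k3] as OpenCV has them; the pictures are not rectified), "world_to_cam" (4x4, takes a point from world to camera coordinates). Camera axes: x right, y down, z forward; pixel columns grow to the right and rows downward; lengths in m; the calibration is good to about 2 mm. A picture is of the moment at which its call begins. There is no depth.
- robot.hand_in(): hands the job in; it is judged then, once.
Trained networks look in a picture, given as the dict that the camera call returned (one of the last four; its "shot" number tells which), for a name from the list of things; names that differ only in an ending like _2 or _b are one class to them, and where a whole thing is asked for, a point or a joint stands for the part that bears it (a point fixed in the world has none). Each returns a list of dicts, best first, with "p" (0 to 1); they miss things now and then, are a little off and sometimes report something else, mostly with a low value. They report only what shows in the picture. A call takes as long as a camera call. They do not tell look-alikes from the thing itself.
- robot.search_frame(picture, thing): "xyz" ([x, y, z] in m, in world coordinates, good to about 4 mm: the middle of the surface that is visible of it).
- robot.tip_of(picture, thing): "xyz" ([x, y, z] in m, in world coordinates, good to about 4 mm: a listed point, or the origin of a listed thing).
The state is a dict: "time": time; "q": joint angles; "joint_velocities": joint speeds; "joint_torque": joint torques, N m; "position": TCP position; "tool_rot": TCP orientation; "ft_force": force on the tool from outside, world axes, zero at the start; "moment": the same for the moment, N m; "grip_width": finger opening in m; "grip_force": force on a finger pad.
Only numpy, scipy, OpenCV 4.12 (cv2) and the standard library are available. Lean on these libraries where they do the work, as an engineer would, in place of code of your own. Each camera call takes 0.05 s, during which the arm holds its last target. There are 200 camera calls.

### The job

Set the red-hubbed wheel, brass bushing upwards, down over the pin of the press's sled and let go of it, then push the sled by its yellow tab fully in under the plunger. Then press the red plunger knob slowly down, past the soft first stop where its foot meets the bushing, on to the firmer second stop where the bushing is fully home in the hub, ease off there before the hub is overloaded (it cracks at 22 N), and let the plunger rise back to the top. Leave everything else on the table where it is.

Things in the scene. Friction and masses are not known exactly. Their poses are not given: they have to be found in the camera images.
- wheel: The wheel to work on, loose, lying flat: black tyre 56 mm in diameter, 26 mm high, red hub, about 60 g. Origin at the centre of its underside, z up along the axle; yaw is free. In its underside is a 16 mm bore, 18 mm deep, for the pin. A brass bushing stands out of the top of the hub. Grip it by the tyre; do not push the bushing by hand.
- bushing_top (a point): Centre of the top face of the brass bushing's round flange (20 mm in diameter, 3 mm thick) on the red-hubbed wheel. With the bushing fully out it is 36 mm above the wheel's underside, fully home 29.5 mm.
- bushing (a joint): How far the bushing has been pushed into the hub, m: 0 fully out, 0.0065 fully home (flange on the hub, solid stop). It starts at 0 to 0.0015. A tight press fit: it moves only under about 9 N and stays where it is left.
- press: Blue bench press, fixed to the table, placed and turned differently each time. Origin under the plunger axis at the underside of the base plate; z up; +y is the way the sled slides in; two steel posts, 16 mm in diameter, stand at x = +53 and -53 mm. Base plate 130 mm (x) by 275 mm (y from -205 to +70 mm), 12 mm thick.
- sled (a joint): Position of the sled in the press, m: 0 fully out, 0.110 fully in (solid stop), where the pin is exactly under the plunger. Grows along the press's +y. It starts at 0 to 0.015. It drags with about 2 N and stays where it is left.
- pin (a point): Centre of the foot of the steel pin, on the flat top of the aluminium sled (22 mm above the press's origin). The pin is 12.6 mm in diameter, 7 mm tall, with a tapered tip; the wheel's bore drops over it until the wheel lies flat on the sled. The sled is 72 mm wide (press x), and reaches 35 mm beyond the pin in press +y and 85 mm in press -y.
- tab (a point): Centre of the top of the yellow tab with which the sled is pushed in, 75 mm from the pin towards press -y. The tab is 24 mm wide (press x), 10 mm thick (press y) and stands 30 mm up from the sled.
- knob_top (a point): Centre of the flat top of the red plunger knob (42 mm in diameter, 18 mm high), 176 mm above the press's origin when up; moves with the plunger. A push of 16 to 20 N on it surely seats the bushing; over about 25 N on it the hub cracks (22 N between foot and wheel; the spring takes the rest).
- crosshead (a point): Centre of the top of the blue crosshead that joins the posts and guides the plunger, 136 x 36 mm (press x, y), 25 mm high, its top 122 mm above the press's origin. Below it hangs the plunger's brass foot (18 mm in diameter), on a screw adjuster set differently each time by up to 8 mm, not measured: its underside is 71 to 79 mm above the press's origin when the plunger is up.
- plunger (a joint): How far the plunger is pressed down, m: 0 up, 0.034 its limit. A soft spring lifts it, about 2 N at the top, 1 N more per 10 mm. With the wheel in place the foot meets the bushing (first stop) after about 13 to 24 mm; the push on the knob must then rise to about 13 N to move the bushing; 5 to 6.5 mm further it is home (second stop), solid, and the force climbs steeply.
- done_wheel: Finished wheel like the other but with a white hub and its brass flange already flush on the hub, loose on the table, to be left alone. Origin at the centre of its underside.
- glue: Small white glue bottle with a red cap, 36 mm in diameter, 95 mm high, standing loose; leave alone. Origin at the centre of its underside.
- battery: Blue flight battery pack, 70 x 34 x 22 mm, loose; leave alone. Origin at the centre of its underside, x along its length.
- driver: Screwdriver lying on the table along its x axis; leave alone. Origin near its middle.
- can: Blue drinks can, 54 mm in diameter, 100 mm high, standing loose; leave alone. Origin at the centre of its underside.
Not all that is in view belongs to the job. What is shaped like the wheel but pink is not meant.

How it is judged:
On the way, in this order (a step that is already met when the one before it is completed fails the run):
1. the red-hubbed wheel sits flat on the sled over the pin, let go, its bushing still standing out (horizontal distance between wheel and pin below 0.004 m and z of wheel in the frame of pin below 0.0025 m and angle between wheel's own z axis and vertical below 0.07 rad and value of joint bushing below 0.0035 m and contact force between the fingers and wheel below 0.5 N), for 0.2 s.
2. the sled is fully in with the wheel on its pin, bushing still standing out (horizontal distance between wheel and pin below 0.004 m and z of wheel in the frame of pin below 0.0025 m and angle between wheel's own z axis and vertical below 0.07 rad and value of joint bushing below 0.0035 m and value of joint sled above 0.106 m), for 0.2 s.
3. the plunger has pressed the bushing home (horizontal distance between wheel and pin below 0.004 m and z of wheel in the frame of pin below 0.0025 m and angle between wheel's own z axis and vertical below 0.07 rad and value of joint sled above 0.106 m and value of joint bushing above 0.005 m and contact force between plunger and wheel above 3 N), for 0.1 s.
At the end, for the whole second after the job is handed in: The wheel lies flat over the pin (within 4 mm sideways, 2.5 mm in height, 4 degrees), the sled is within 4 mm of fully in, the bushing is within 1.5 mm of fully home, the plunger is back up within 2 mm, and the wheel is at rest (horizontal distance between wheel and pin below 0.004 m and z of wheel in the frame of pin below 0.0025 m and angle between wheel's own z axis and vertical below 0.07 rad and value of joint sled above 0.106 m and value of joint bushing above 0.005 m and value of joint plunger below 0.002 m and linear speed of wheel below 0.01 m/s); the robot touches nothing.
It fails at once if the plunger bears on the wheel with more than 22 N (a cracked hub) (contact force between plunger and wheel above 22 N).
It fails at once if the finished wheel, glue bottle, battery pack, screwdriver or can is moved more than 30 mm from its place (distance of any of done_wheel, glue, battery, driver, can from where it was at the start of the episode above 0.03 m).
It fails at once if the glue bottle or the can is tipped over (angle between any of glue, can's own z axis and vertical above 0.5 rad).
It also fails if it takes over 59 s, if anything falls off the work surface, if the arm or the gripper's body presses on something with over 40 N, if the wrist force passes 120 N, or if a joint passes its speed limit or range.

## Working session

There is one attempt and no reset: what is moved stays moved. The work goes in short steps, Python scripts to look and compute and a tool call to move; the robot and the scene stay as the last step left them, time stands still between calls to the robot, and variables do not carry over. Pictures are saved under pics/ and viewed, at most 10 in all, crops included, and the job is handed in when it is done.

Besides the shell and the picture viewer there is one more tool, called after ">>>" in YAML: its name, and indented under it one key for each argument. move_arm: Moves the arm, as the interface text tells. Its arguments: {"type":"object","properties":{"series":{"type":"string"},"jaw":{"type":"number"},"newtons":{"type":"number"}},"required":["series"]}

```bash
mkdir -p pics
cat > h.py <<'E'
from rig import robot
import numpy as np, cv2
from scipy.spatial.transform import Rotation as R
def shot(n,save=None):
    c=robot.camera(n)
    if save: cv2.imwrite('pics/'+save,c['img'][:,:,::-1])
    return c
def proj(c,p):
    p=np.atleast_2d(np.array(p,float)); W=np.array(c['world_to_cam'])
    return cv2.projectPoints(p,cv2.Rodrigues(W[:3,:3])[0],W[:3,3],np.array(c['mtx']),np.array(c['distortion'],float))[0][:,0]
def unproj(c,uv,z):
    "pixel -> world point at height z"
    W=np.array(c['world_to_cam']); r=cv2.undistortPoints(np.array([[uv]],float),np.array(c['mtx']),np.array(c['distortion'],float))[0,0]
    o=-W[:3,:3].T@W[:3,3]; d=W[:3,:3].T@np.array([r[0],r[1],1]); return o+d*(z-o[2])/d[2]
def tool(p):
    "world point -> shift in tool axes, mm"
    o=robot.get_obs(); return R.from_quat(o['tool_rot']).inv().apply(np.array(p)-o['position'])*1000
E
python3 - <<'E'
from h import *
o=robot.get_obs(); print(o['time'],o['position'],o['tool_rot'],R.from_quat(o['tool_rot']).as_matrix().round(3))
for n in ('scene','side'):
    c=shot(n,n+'1.png')
    for t in ['wheel','bushing_top','press','pin','tab','knob_top','crosshead','done_wheel','glue','battery','driver','can']:
        print(n,t,[(np.round(d['xyz'],3).tolist(),round(d['p'],2)) for d in robot.tip_of(c,t)[:3]])
E
```

```text
0.0 [0.16623359 0.60177679 0.24357821] [ 1.34465634e-01  9.90917669e-01 -1.02794916e-03 -3.31229393e-04] [[-0.964  0.266 -0.001]
 [ 0.266  0.964 -0.002]
 [ 0.    -0.002 -1.   ]]
scene wheel [([0.602, -0.378, -0.003], 0.84), ([0.567, -0.283, 0.001], 0.61)]
scene bushing_top [([0.603, -0.372, 0.034], 0.61), ([0.568, -0.284, 0.038], 0.43)]
scene press [([0.531, 0.133, 0.001], 0.93), ([0.532, 0.135, 0.121], 0.53)]
scene pin [([0.511, 0.028, 0.018], 0.81), ([0.644, 0.392, -0.001], 0.24)]
scene tab [([0.496, -0.045, 0.047], 0.56)]
scene knob_top [([0.53, 0.136, 0.174], 0.74)]
scene crosshead [([0.533, 0.137, 0.12], 0.63)]
scene done_wheel [([0.393, 0.295, -0.003], 0.85)]
scene glue [([0.744, -0.133, 0.003], 0.8)]
scene battery [([0.702, -0.352, -0.001], 0.63)]
scene driver [([0.498, 0.48, 0.0], 0.66), ([0.698, -0.354, -0.002], 0.48)]
scene can [([0.644, 0.39, 0.001], 0.94)]
side wheel [([0.605, -0.372, -0.002], 0.76), ([0.564, -0.282, 0.004], 0.75)]
side bushing_top [([0.57, -0.283, 0.031], 0.64)]
side press [([0.53, 0.136, 0.001], 0.96)]
side pin [([0.509, 0.028, 0.023], 0.82), ([0.704, -0.358, 0.0], 0.16)]
side tab [([0.703, -0.357, 0.0], 0.66), ([0.499, -0.048, 0.051], 0.59)]
side knob_top [([0.535, 0.138, 0.178], 0.75)]
side crosshead [([0.527, 0.135, 0.12], 0.55)]
side done_wheel [([0.395, 0.298, -0.007], 0.62), ([0.74, -0.131, 0.002], 0.19)]
side glue [([0.741, -0.131, 0.003], 0.95)]
side battery [([0.699, -0.359, 0.002], 0.56)]
side driver [([0.498, 0.48, 0.002], 0.66)]
side can [([0.643, 0.397, -0.002], 0.75)]
```

View pics/scene1.png

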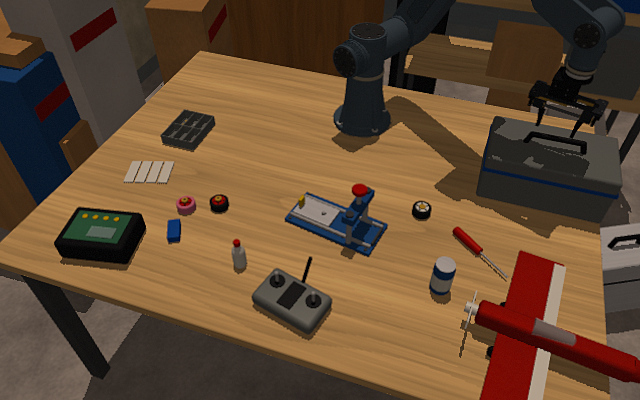

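Run:
```python
from h import *
c=shot('scene')
for p in ([.602,-.375,.036],[.567,-.283,.036],[.531,.135,.176],[.51,.028,.022],[.497,-.046,.052]): print(p,proj(c,p).round())
print(tool([.55,-.2,.25]))
```

```text
[0.602, -0.375, 0.036] [[185. 198.]]
[0.567, -0.283, 0.036] [[219. 197.]]
[0.531, 0.135, 0.176] [[360. 188.]]
[0.51, 0.028, 0.022] [[324. 212.]]
[0.497, -0.046, 0.052] [[301. 196.]]
[-583.43578993 -671.15250401   -5.42444652]
```

The red-hubbed wheel is the right one, at px (219,203), world about (0.567, -0.283). The pink look-alike is at (186,204), the press knob at (360,188), the pin at (324,212) and the tab at (301,197). I'm moving over to the wheel now.

>>> move_arm:
  series: "-28 -26 -20 0 0 6; -56 -51 -20 0 0 12; -85 -77 -20 0 0 18; -113 -102 -20 0 0 24; -141 -128 -20 0 0 30; -170 -154 -20 0 0 36; -198 -180 -20 0 0 42; -226 -205 -20 0 0 48"
  jaw: 1

```text
time: 2.02
position: [0.3303, 0.3429, 0.2648]
tool_rot: [0.528, 0.849, 0.0, 0.0]
ft_force: [0.7, -0.2, 0.1]
grip_width: 0.0872
grip_force: 0.0
```

Run:
```python
from h import *
o=robot.get_obs(); print(o['time'],o['position'],R.from_quat(o['tool_rot']).as_matrix().round(3),o['ft_force'])
print(tool([.45,.1,.25]),tool([.55,-.2,.2]))
```

```text
2.0167 [0.33029248 0.34289587 0.26480544] [[-0.443  0.897  0.   ]
 [ 0.897  0.443  0.   ]
 [-0.     0.    -1.   ]] [ 0.66970583 -0.18659516  0.13487578]
[-2.70791569e+02 -1.40266891e-01  1.48122668e+01] [-584.07062042  -43.23988348   64.79885572]
```

>>> move_arm:
  series: "-34 0 0 0 0 5; -68 0 0 0 0 10; -102 0 0 0 0 15; -136 0 0 0 0 20; -170 0 0 0 0 25; -204 0 0 0 0 30; -238 0 0 0 0 35; -271 0 0 0 0 37"

```text
time: 2.68
position: [0.4515, 0.1004, 0.2649]
tool_rot: [0.77, 0.638, 0.0, 0.0]
ft_force: [0.3, -0.1, -0.1]
grip_width: 0.087
grip_force: 0.0
```

Run:
```python
from h import *
o=robot.get_obs(); print(o['time'],o['position'],R.from_quat(o['tool_rot']).as_matrix().round(3),o['ft_force'])
print(tool([.51,-.09,.25]),tool([.567,-.283,.18]))
c=shot('wrist')
W=np.array(c['world_to_cam']); print(-W[:3,:3].T@W[:3,3], W[2,:3])
for t in ['pin','tab','knob_top','crosshead','press']:
    print(t,[(np.round(d['xyz'],3).tolist(),round(d['p'],2)) for d in robot.tip_of(c,t)[:2]])
```

```text
2.6833 [0.45151824 0.10040491 0.26485818] [[ 0.185  0.983  0.001]
 [ 0.983 -0.185  0.   ]
 [ 0.     0.001 -1.   ]] [ 0.28585306 -0.09846705 -0.07668542]
[-176.26553433   92.75411363   14.90119324] [-355.36709728  184.48636593   84.94278116]
[0.46485171 0.17353971 0.40411123] [-0.05147337 -0.26995163 -0.96149707]
pin [([0.511, 0.03, 0.026], 0.86)]
tab []
knob_top [([0.53, 0.136, 0.177], 0.64)]
crosshead [([0.531, 0.134, 0.126], 0.62)]
press [([0.534, 0.135, -0.0], 0.91)]
```

>>> move_arm:
  series: "-36 19 0 0 0 0; -72 38 0 0 0 0; -108 56 0 0 0 0; -144 75 0 0 0 0; -180 94 5 0 0 0; -216 113 10 0 0 0; -252 131 15 0 0 0; -288 150 20 0 0 0"

```text
time: 3.65
position: [0.5464, -0.2081, 0.2444]
tool_rot: [0.768, 0.641, 0.0, -0.0]
ft_force: [0.4, 0.6, 0.2]
grip_width: 0.0871
grip_force: 0.0
```

>>> move_arm:
  series: "-33 17 30 0 0 0; -67 34 60 0 0 0; -67 34 60 0 0 0; -67 34 60 0 0 0"

```text
time: 3.98
position: [0.5668, -0.2805, 0.1814]
tool_rot: [0.769, 0.639, -0.001, -0.002]
ft_force: [-0.0, 0.7, 0.4]
grip_width: 0.0869
grip_force: 0.0
```

Run:
```python
from h import *
o=robot.get_obs(); print(o['time'],o['position'],R.from_quat(o['tool_rot']).as_matrix().round(3),o['ft_force'])
c=shot('wrist','w1.png')
for t in ['wheel','bushing_top']:
    for d in robot.tip_of(c,t)[:2]: print(t,np.round(d['xyz'],4),round(d['p'],2),proj(c,d['xyz']).round())
```

```text
3.9833 [ 0.56680104 -0.28048512  0.18144183] [[ 0.182  0.983 -0.004]
 [ 0.983 -0.182  0.003]
 [ 0.002 -0.004 -1.   ]] [-0.03538929  0.68723849  0.39726346]
wheel [ 0.567  -0.2835 -0.0006] 0.97 [[324. 191.]]
wheel [ 6.037e-01 -3.737e-01  2.000e-04] 0.95 [[367. 257.]]
bushing_top [ 0.5657 -0.2854  0.0328] 0.57 [[323. 201.]]
```

View pics/w1.png

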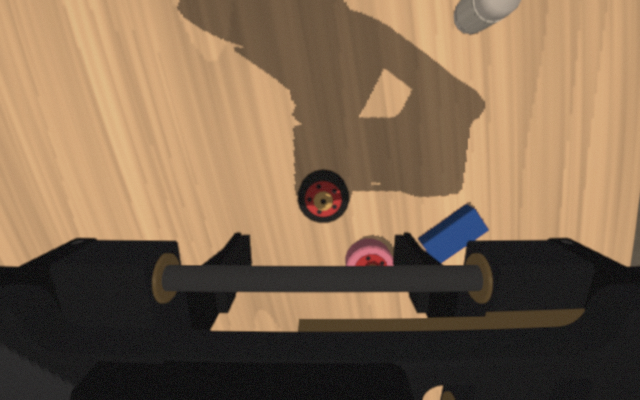

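The red wheel is between and ahead of the fingers, at px (323,196), with the flange at about (323,201). The pink one at (370,255) is clear of the jaws. Descending.

Run:
```python
from h import *
c=shot('wrist')
print(unproj(c,(323,201),.036),unproj(c,(323,195.5),.026)); p=unproj(c,(323,201),.036); p[2]=.025; print(tool(p))
```

```text
[ 0.56671431 -0.28357523  0.036     ] [ 0.56731653 -0.2803438   0.026     ]
[-5.57182483e+00 -5.26242978e-02  1.60907015e+02]
```

>>> move_arm:
  series: "-5 0 35 0 0 0; -5 0 70 0 0 0; -5 0 105 0 0 0; -5 0 130 0 0 0; -5 0 150 0 0 0; -5 0 160 0 0 0; -5 0 160 0 0 0; -5 0 160 0 0 0"

```text
time: 4.85
position: [0.5673, -0.2848, 0.026]
tool_rot: [0.768, 0.64, 0.0, 0.001]
ft_force: [-0.0, 0.1, 1.3]
grip_width: 0.0869
grip_force: 0.0
```

>>> move_arm:
  series: "0 0 0 0 0 0; 0 0 0 0 0 0; 0 0 0 0 0 0; 0 0 0 0 0 0; 0 0 0 0 0 0; 0 0 0 0 0 0"
  jaw: 0.4
  newtons: 15

```text
time: 5.35
position: [0.5665, -0.2855, 0.0249]
tool_rot: [0.769, 0.64, 0.0, 0.0]
ft_force: [0.2, -0.4, 2.4]
grip_width: 0.0555
grip_force: 15.3
```

Gripped (55.5 mm). Next I lift, then carry it to above the pin, turning 20° so the camera stays clear of the knob.

>>> move_arm:
  series: "0 0 -10 0 0 0; 0 0 -30 0 0 0; 0 0 -60 0 0 0; 0 0 -90 0 0 0; 15 -6 -100 0 0 0; 40 -15 -100 0 0 -3; 75 -28 -100 0 0 -6; 110 -42 -100 0 0 -10"

```text
time: 6.02
position: [0.5444, -0.1682, 0.125]
tool_rot: [0.71, 0.705, 0.0, 0.0]
ft_force: [0.9, 0.0, -0.2]
grip_width: 0.0547
grip_force: 15.0
```

>>> move_arm:
  series: "35 -13 0 0 0 -3; 70 -26 0 0 0 -6; 105 -39 0 0 0 -9; 130 -49 0 0 0 -10; 130 -49 0 0 0 -10; 130 -49 0 0 0 -10; 130 -49 0 0 0 -10"

```text
time: 6.6
position: [0.4976, -0.039, 0.1248]
tool_rot: [0.646, 0.764, 0.0, 0.001]
ft_force: [-0.0, 0.3, -1.1]
grip_width: 0.0547
grip_force: 15.0
```

Run:
```python
from h import *
o=robot.get_obs(); print(o['time'],o['position'],R.from_quat(o['tool_rot']).as_matrix().round(3),o['ft_force'],o['grip_width'])
c=shot('wrist','w2.png')
for t in ['wheel','bushing_top','pin','tab','knob_top','press']:
    for d in robot.tip_of(c,t)[:1]: print(t,np.round(d['xyz'],4),round(d['p'],2),proj(c,d['xyz']).round())
```

```text
6.6 [ 0.49755161 -0.03902923  0.12478396] [[-0.166  0.986  0.001]
 [ 0.986  0.166 -0.001]
 [-0.001  0.001 -1.   ]] [-0.0265462   0.32568097 -1.10982909] 0.05466637343253514
wheel [ 0.4985 -0.0369  0.0966] 0.8 [[325. 242.]]
bushing_top [ 0.4969 -0.0384  0.1333] 0.73 [[323. 273.]]
pin [0.5082 0.0282 0.0255] 0.71 [[350. 134.]]
press [0.5345 0.1336 0.0028] 0.7 [[404.   7.]]
```

View pics/w2.png

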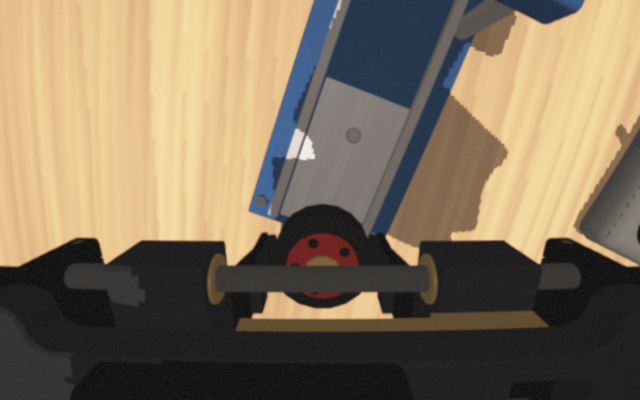

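The wheel is held between the fingers (hub at about (322,266)), and the pin is visible at (354,135). I'll measure both by colour and shape.

Run:
```python
from h import *
c=shot('wrist'); im=c['img'].astype(int)
m=((im[:,:,0]>110)&(im[:,:,1]<70)&(im[:,:,2]<70)).astype(np.uint8); m[:225]=0
ys,xs=np.nonzero(m); hull=cv2.convexHull(np.stack([xs,ys],1).astype(np.int32)); e=cv2.fitEllipse(hull); print(e)
print('hub',unproj(c,e[0],.1265))
g=cv2.cvtColor(c['img'],cv2.COLOR_RGB2GRAY)[110:160,330:380]; 
med=np.median(g); d=(np.abs(g.astype(int)-med)>14).astype(np.uint8); n,l,s,ce=cv2.connectedComponentsWithStats(d); 
for i in range(1,n):
    if s[i,4]>30: q=ce[i]+[330,110]; print(s[i],q,unproj(c,q,.027))
b=robot.tip_of(c,'bushing_top'); print([x['xyz'] for x in b])
# crop enlarged
cv2.imwrite('pics/crop.png',cv2.resize(c['img'][95:315,240:440,::-1],None,fx=2.7,fy=2.7,interpolation=cv2.INTER_CUBIC))
for z,r in((.1265,.028),(.1,.028)):
    pass
s=shot('scene'); t=shot('side')
for k in (s,t): print([ (np.round(x['xyz'],4),x['p']) for x in robot.tip_of(k,'pin')[:1]])
```

```text
((321.9794616699219, 265.1949462890625), (61.23050308227539, 68.2183837890625), 91.11203002929688)
hub [ 0.49633632 -0.03842092  0.1265    ]
[ 16  16  16  16 192] [353.22395833 133.8125    ] [0.51038432 0.02763997 0.027     ]
[[0.4958, -0.0425, 0.1327]]
[(array([0.5141, 0.0268, 0.0211]), 0.6)]
[(array([0.5116, 0.0273, 0.0231]), 0.6)]
```

View pics/crop.png

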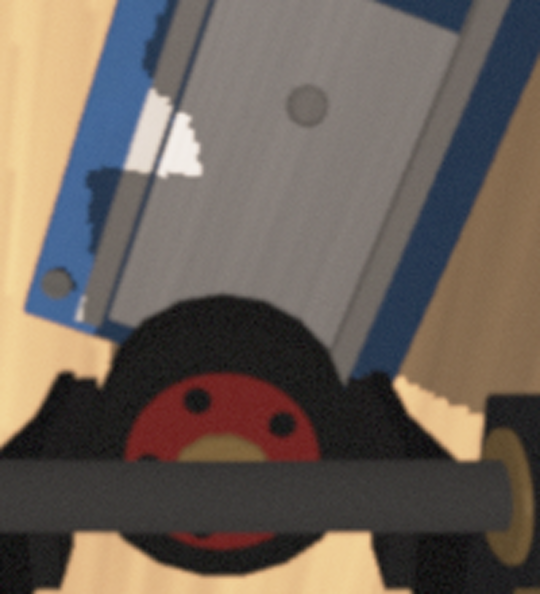

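>>> move_arm:
  series: "9 4 5 0 0 0; 18 8 15 0 0 0; 27 12 28 0 0 0; 27 12 38 0 0 0; 27 12 38 0 0 0; 27 12 38 0 0 0; 27 12 38 0 0 0"

```text
time: 7.83
position: [0.5045, -0.0105, 0.0864]
tool_rot: [0.646, 0.763, -0.0, -0.0]
ft_force: [-0.8, 0.5, -1.3]
grip_width: 0.055
grip_force: 15.0
```

```bash
cat > m.py <<'E'
from h import *
o=robot.get_obs(); print(o['time'],o['position'],R.from_quat(o['tool_rot']).as_matrix().round(3))
c=shot('wrist','w3.png'); im=c['img'].astype(int); z=o['position'][2]-.025
m=((im[:,:,0]>110)&(im[:,:,1]<70)&(im[:,:,2]<70)).astype(np.uint8); m[:225]=0
ys,xs=np.nonzero(m); e=cv2.fitEllipse(cv2.convexHull(np.stack([xs,ys],1).astype(np.int32)))
h=unproj(c,e[0],z+.0265); print('hub',e,h)
u,v=proj(c,[.511,.028,.029])[0].astype(int); print(u,v)
g=cv2.cvtColor(c['img'],cv2.COLOR_RGB2GRAY)[v-25:v+25,u-25:u+25].astype(int)
d=((np.median(g)-g)>14).astype(np.uint8); n,l,s,ce=cv2.connectedComponentsWithStats(d)
for i in range(1,n):
    if s[i,4]>60: q=ce[i]+[u-25,v-25]; p=unproj(c,q,.027); print(s[i],q,p,'rel world',p-h,'tool',R.from_quat(o['tool_rot']).inv().apply(p-h)*1000)
E
python3 m.py
```

```text
7.8333 [ 0.50448302 -0.01053755  0.08636759] [[-0.166  0.986 -0.   ]
 [ 0.986  0.166  0.   ]
 [ 0.    -0.    -1.   ]]
hub ((321.9622802734375, 265.3586730957031), (63.03383255004883, 69.14535522460938), 90.60384368896484) [ 0.503492   -0.00944002  0.08786759]
341 177
[ 17  16  18  19 258] [341.31007752 176.65116279] [0.51065797 0.02809177 0.027     ] rel world [ 0.00716597  0.03753179 -0.06086759] tool [35.81981627 13.31218162 60.86523183]
```

View pics/w3.png

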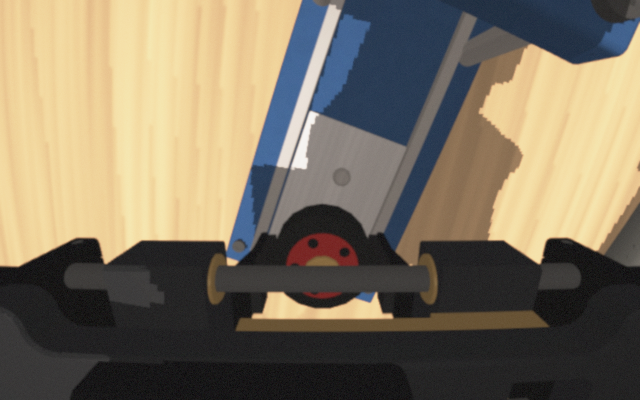

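The pin is at (341,177) and the hub at (322,265), so the shift is 36 and 13 mm. Going above the pin, then down gently.

>>> move_arm:
  series: "18 6 0 0 0 0; 36 13 5 0 0 0; 36 13 15 0 0 0; 36 13 25 0 0 0; 36 13 29 0 0 0; 36 13 29 0 0 0; 36 13 29 0 0 0"

```text
time: 8.47
position: [0.511, 0.0264, 0.0571]
tool_rot: [0.646, 0.763, -0.0, -0.0]
ft_force: [1.3, -0.1, -0.6]
grip_width: 0.055
grip_force: 15.0
```

>>> move_arm:
  series: "0 0 2 0 0 0; 0 0 4 0 0 0; 0 0 5 0 0 0; 0 0 6 0 0 0; 0 0 6 0 0 0"

```text
time: 8.88
position: [0.5113, 0.0271, 0.0515]
tool_rot: [0.646, 0.763, -0.0, -0.0]
ft_force: [-0.7, -0.6, -0.1]
grip_width: 0.055
grip_force: 15.0
```

>>> move_arm:
  series: "0 0 1 0 0 0; 0 0 2 0 0 0; 0 0 3 0 0 0; 0 0 4 0 0 0; 0 0 4 0 0 0"

```text
time: 9.3
position: [0.5113, 0.0272, 0.0474]
tool_rot: [0.646, 0.763, -0.0, -0.0]
ft_force: [0.2, 0.3, -0.7]
grip_width: 0.0549
grip_force: 15.0
```

>>> move_arm:
  series: "0 0 0 0 0 0; 0 0 0 0 0 0; 0 0 0 0 0 0; 0 0 0 0 0 0; 0 0 0 0 0 0"
  jaw: 0.95

```text
time: 9.72
position: [0.5114, 0.0271, 0.0476]
tool_rot: [0.646, 0.763, 0.0, 0.0]
ft_force: [0.7, -0.3, -1.2]
grip_width: 0.0788
grip_force: 0.0
```

>>> move_arm:
  series: "0 0 -10 0 0 0; 0 0 -25 0 0 0; -20 0 -50 0 0 0; -55 0 -80 0 0 0; -90 0 -80 0 0 0; -110 0 -80 0 0 0; -110 0 -80 0 0 0; -110 0 -80 0 0 0"

```text
time: 10.38
position: [0.5297, -0.0823, 0.1283]
tool_rot: [0.647, 0.763, 0.0, 0.0]
ft_force: [-0.7, 0.2, 0.3]
grip_width: 0.0825
grip_force: 0.0
```

Run:
```python
from h import *
o=robot.get_obs(); print(o['time'],o['position'],R.from_quat(o['tool_rot']).as_matrix().round(3))
for n in ('wrist','scene','side'):
    c=shot(n,n+'4.png')
    for t in ['wheel','bushing_top','tab','knob_top','press']:
        for d in robot.tip_of(c,t)[:2]: print(n,t,np.round(d['xyz'],4),round(d['p'],2),proj(c,d['xyz']).round())
```

```text
10.3833 [ 0.5296845  -0.08231774  0.12834618] [[-0.163  0.987  0.001]
 [ 0.987  0.163 -0.   ]
 [-0.     0.001 -1.   ]]
wrist wheel [0.5114 0.0308 0.0198] 0.94 [[324.  69.]]
wrist bushing_top [0.5074 0.0282 0.0559] 0.96 [[317.  62.]]
wrist bushing_top [0.5147 0.0269 0.0199] 0.38 [[327.  75.]]
wrist tab [ 0.4957 -0.044   0.0494] 0.89 [[287. 164.]]
scene wheel [0.5109 0.0248 0.0194] 0.76 [[323. 213.]]
scene wheel [ 6.001e-01 -3.764e-01 -1.000e-04] 0.73 [[187. 206.]]
scene bushing_top [0.5128 0.0298 0.062 ] 0.55 [[324. 204.]]
scene bushing_top [ 0.6032 -0.3761  0.0369] 0.48 [[185. 198.]]
scene tab [ 0.4942 -0.0446  0.0493] 0.65 [[302. 197.]]
scene knob_top [0.5321 0.1348 0.1771] 0.69 [[359. 188.]]
scene knob_top [ 0.4977 -0.0426  0.0474] 0.17 [[302. 198.]]
scene press [ 0.5308  0.1335 -0.    ] 0.58 [[356. 231.]]
side wheel [ 6.058e-01 -3.742e-01  3.000e-04] 0.68 [[457. 322.]]
side wheel [0.51   0.0294 0.0201] 0.66 [[302. 247.]]
side bushing_top [ 0.6076 -0.3752  0.03  ] 0.53 [[461. 314.]]
side bushing_top [0.5081 0.0285 0.0565] 0.43 [[301. 238.]]
side tab [ 0.4968 -0.0483  0.051 ] 0.75 [[320. 258.]]
side knob_top [0.5364 0.138  0.1798] 0.58 [[277. 175.]]
side press [ 5.292e-01  1.358e-01 -4.000e-04] 0.97 [[280. 229.]]
```

View pics/wrist4.png

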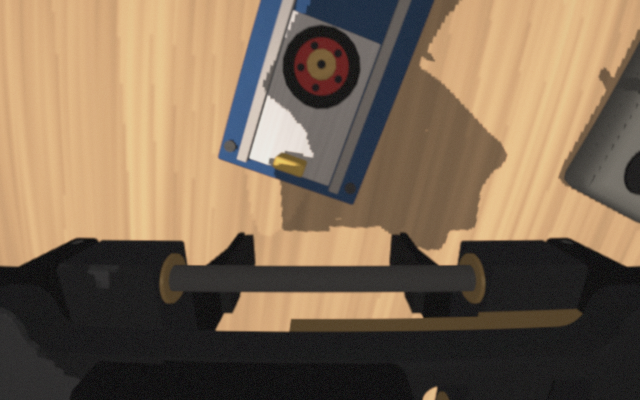

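The wheel lies flat on the pin (321,65) and the yellow tab is at (289,163). Closing the jaws and going behind the tab.

>>> move_arm:
  series: "0 -12 0 0 0 5; 0 -24 0 0 0 10; 0 -36 10 0 0 15; 8 -36 35 0 0 20; 18 -36 55 0 0 20; 18 -36 64 0 0 20; 18 -36 64 0 0 20; 18 -36 64 0 0 20"
  jaw: 0

```text
time: 11.95
position: [0.4915, -0.0699, 0.0635]
tool_rot: [0.768, 0.64, -0.0, 0.0]
ft_force: [0.6, -0.2, -0.4]
grip_width: 0.0375
grip_force: 0.0
```

Run:
```python
from h import *
o=robot.get_obs(); print(o['time'],o['position'],R.from_quat(o['tool_rot']).as_matrix().round(3),o['ft_force'],o['grip_width'])
c=shot('wrist','w5.png')
for t in ['tab','bushing_top','knob_top']:
    for d in robot.tip_of(c,t)[:1]: print(t,np.round(d['xyz'],4),round(d['p'],2),tool(d['xyz']))
```

```text
11.95 [ 0.49151644 -0.06986321  0.06347277] [[ 0.181  0.983 -0.   ]
 [ 0.983 -0.181 -0.   ]
 [-0.    -0.    -1.   ]] [ 0.61023736 -0.16250747 -0.37051107] 0.03751823983727812
tab [ 0.4965 -0.0456  0.0499] 0.68 [25.00815603 -0.29884661 14.42948635]
bushing_top [0.5063 0.027  0.0556] 0.65 [98.20369478 -3.81505835  8.81603293]
```

View pics/w5.png

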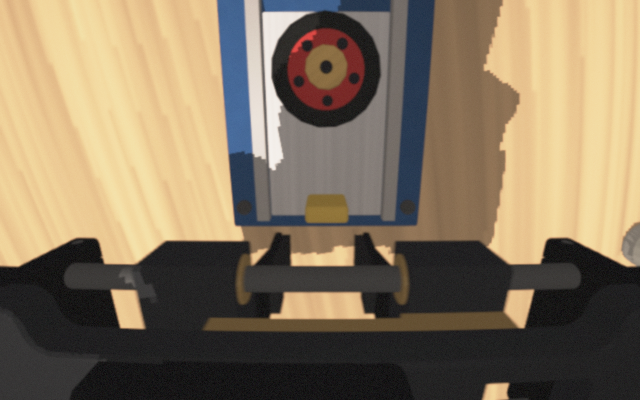

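The jaws are aligned and centred behind the tab (327,208). I'll let them finish closing, then push.

>>> move_arm:
  series: "0 0 0 0 0 0; 0 0 0 0 0 0; 0 0 0 0 0 0; 0 0 0 0 0 0; 3 0 0 0 0 0; 6 0 0 0 0 0; 9 0 0 0 0 0; 12 0 0 0 0 0"

```text
time: 12.82
position: [0.4933, -0.0576, 0.0636]
tool_rot: [0.768, 0.64, -0.0, 0.0]
ft_force: [-1.2, -0.9, 0.5]
grip_width: 0.0009
grip_force: 1.1
```

>>> move_arm:
  series: "7 0 0 0 0 0; 14 0 0 0 0 0; 21 0 0 0 0 0; 28 0 0 0 0 0; 35 0 0 0 0 0; 42 0 0 0 0 0; 49 0 0 0 0 0; 56 0 0 0 0 0"

```text
time: 13.48
position: [0.5034, -0.0018, 0.0635]
tool_rot: [0.769, 0.64, -0.0, -0.0]
ft_force: [-0.5, -2.2, 0.7]
grip_width: 0.0002
grip_force: 1.3
```

>>> move_arm:
  series: "6 0 0 0 0 0; 12 0 0 0 0 0; 18 0 0 0 0 0; 23 0 0 0 0 0; 27 0 0 0 0 0; 31 0 0 0 0 0; 35 0 0 0 0 0; 38 0 0 0 0 0"

```text
time: 14.15
position: [0.5101, 0.0351, 0.0635]
tool_rot: [0.769, 0.64, -0.0, -0.0]
ft_force: [-1.7, -2.1, 0.6]
grip_width: 0.0005
grip_force: 1.1
```

Run:
```python
from h import *
o=robot.get_obs(); print(o['time'],o['position'],o['ft_force'],o['grip_width'],R.from_quat(o['tool_rot']).inv().apply(np.array(o['position'])-[.4915,-.0699,.0635]))
for n in ('scene','side','wrist'):
    c=shot(n)
    for t in ['tab','bushing_top']:
        for d in robot.tip_of(c,t)[:2]: print(n,t,np.round(d['xyz'],4),round(d['p'],2),tool(d['xyz']).round(1))
```

```text
14.15 [0.51010239 0.03513289 0.06349875] [-1.69004429 -2.10552747  0.56493639] 0.0005123822177381336 [ 1.06664687e-01 -7.74935080e-04  4.67120587e-06]
scene tab [0.5124 0.0527 0.0458] 0.78 [17.4 -1.5 17.8]
scene bushing_top [ 0.6021 -0.3739  0.035 ] 0.54 [-385.6  163.9   28.6]
side tab [0.5153 0.0507 0.052 ] 0.74 [16.4  1.3 11.6]
side bushing_top [ 0.6051 -0.3741  0.0327] 0.61 [-384.9  167.    31. ]
wrist bushing_top [0.5264 0.1237 0.0551] 0.92 [90.5 -0.7  8.5]
```

>>> move_arm:
  series: "3 0 0 0 0 0; 5 0 0 0 0 0; 7 0 0 0 0 0; 8 0 0 0 0 0; 9 0 0 0 0 0; 9 0 0 0 0 0"

```text
time: 15.1
position: [0.5122, 0.0437, 0.0636]
tool_rot: [0.769, 0.64, 0.0, 0.0]
ft_force: [0.2, -0.7, 0.2]
grip_width: 0.0004
grip_force: 0.5
```

>>> move_arm:
  series: "1 0 0 0 0 0; 2 0 0 0 0 0; 2 0 0 0 0 0"

```text
time: 15.35
position: [0.5125, 0.0456, 0.0636]
tool_rot: [0.769, 0.64, 0.0, 0.0]
ft_force: [1.2, -1.4, -0.6]
grip_width: 0.0006
grip_force: 0.7
```

>>> move_arm:
  series: "1 0 0 0 0 0; 2 0 0 0 0 0; 2 0 0 0 0 0"

```text
time: 15.6
position: [0.5126, 0.0459, 0.0636]
tool_rot: [0.768, 0.641, -0.001, 0.001]
ft_force: [-0.5, -9.4, 0.8]
grip_width: 0.0004
grip_force: 4.8
```

>>> move_arm:
  series: "1 0 0 0 0 0; 2 0 0 0 0 0; 2 0 0 0 0 0"

```text
time: 15.85
position: [0.5126, 0.0461, 0.0636]
tool_rot: [0.767, 0.641, -0.002, 0.001]
ft_force: [-2.6, -15.9, 1.2]
grip_width: 0.0005
grip_force: 8.7
```

Solid stop reached (16 N). Backing off, rising and going above the knob.

>>> move_arm:
  series: "-10 0 0 0 0 0; -25 0 -10 0 0 0; -25 0 -50 0 0 0; -25 0 -90 0 0 0; -25 0 -130 0 0 0; -25 0 -160 0 0 0; 5 0 -160 0 0 0; 5 0 -160 0 0 0"

```text
time: 16.52
position: [0.5154, 0.0573, 0.2262]
tool_rot: [0.768, 0.64, 0.003, 0.001]
ft_force: [-0.9, 0.5, -0.2]
grip_width: 0.0006
grip_force: 0.0
```

Run:
```python
from h import *
o=robot.get_obs(); print(o['time'],o['position'],o['ft_force'],R.from_quat(o['tool_rot']).as_matrix().round(3))
for n in ('scene','side','wrist'):
    c=shot(n,n+'6.png')
    for t in ['tab','pin','wheel','bushing_top','knob_top']:
        for d in robot.tip_of(c,t)[:1]: print(n,t,np.round(d['xyz'],4),round(d['p'],2),tool(d['xyz']).round(1))
```

```text
16.5167 [0.51539867 0.05731531 0.22618349] [-0.88373198  0.4795199  -0.1923136 ] [[ 0.181  0.983  0.006]
 [ 0.984 -0.181  0.003]
 [ 0.004  0.006 -1.   ]]
scene tab [0.515  0.0639 0.0471] 0.94 [  8.7   0.3 176.5]
scene pin [0.5329 0.1345 0.0203] 0.58 [ 82.    5.6 202.7]
scene wheel [ 0.6013 -0.3767  0.0014] 0.51 [-408.   165.6  220.9]
scene bushing_top [ 0.6012 -0.3761  0.0382] 0.55 [-407.1  165.4  184. ]
scene knob_top [0.5288 0.1381 0.1761] 0.69 [85.5  0.2 46.4]
side tab [0.5176 0.0591 0.0518] 0.89 [  5.8   3.4 170.9]
side pin [0.5325 0.1351 0.0234] 0.59 [ 83.2   4.1 199.5]
side wheel [ 6.062e-01 -3.742e-01  3.000e-04] 0.97 [-404.2  169.2  222.5]
side bushing_top [ 0.6048 -0.3739  0.0335] 0.4 [-404.2  167.6  189.5]
side knob_top [0.5369 0.1369 0.173 ] 0.77 [85.6  7.6 50.2]
wrist tab [0.5156 0.0611 0.0479] 0.69 [  7.1   0.4 175.5]
```

View pics/wrist6.png

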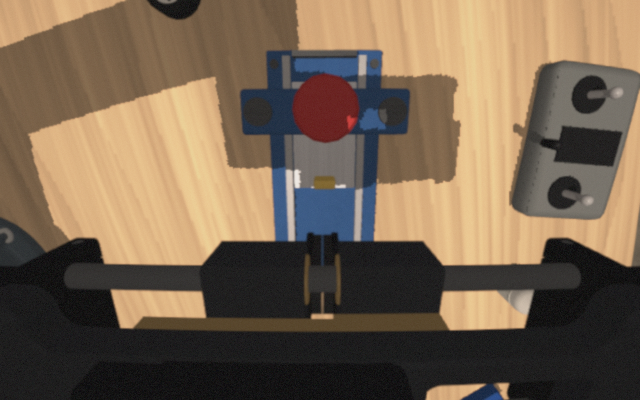

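The sled is in. The knob is at px (326,108), and the tab at (324,183) is now close to the crosshead.

Run:
```python
from h import *
c=shot('wrist'); p=unproj(c,(326,108),.176); print(p,tool(p)); print(unproj(c,(324,183),.05), robot.get_obs()['position'])
```

```text
[0.53067076 0.1345167  0.176     ] [81.84110418  1.89443622 47.58001856]
[0.5168835 0.062022  0.05     ] [0.51395508 0.05437769 0.22357877]
```

>>> move_arm:
  series: "25 0 0 0 0 0; 50 1 0 0 0 0; 75 2 0 0 0 0; 82 2 8 0 0 0; 82 2 16 0 0 0; 82 2 19 0 0 0; 82 2 19 0 0 0; 82 2 19 0 0 0"

```text
time: 18.13
position: [0.5303, 0.1336, 0.204]
tool_rot: [0.769, 0.639, -0.001, -0.0]
ft_force: [-0.2, 0.4, 0.5]
grip_width: 0.0004
grip_force: 0.0
```

>>> move_arm:
  series: "0 0 1 0 0 0; 0 0 2 0 0 0; 0 0 4 0 0 0; 0 0 6 0 0 0; 0 0 8 0 0 0; 0 0 10 0 0 0; 0 0 10 0 0 0"

```text
time: 18.72
position: [0.5309, 0.1344, 0.1944]
tool_rot: [0.769, 0.64, -0.0, 0.0]
ft_force: [0.3, -2.0, 2.6]
grip_width: 0.0005
grip_force: 1.1
```

>>> move_arm:
  series: "0 0 1 0 0 0; 0 0 3 0 0 0; 0 0 5 0 0 0; 0 0 7 0 0 0; 0 0 8 0 0 0; 0 0 8 0 0 0"

```text
time: 19.22
position: [0.531, 0.1345, 0.1864]
tool_rot: [0.769, 0.64, 0.0, 0.0]
ft_force: [-0.1, -2.0, 3.0]
grip_width: 0.0001
grip_force: 1.5
```

>>> move_arm:
  series: "0 0 1 0 0 0; 0 0 2 0 0 0; 0 0 2 0 0 0; 0 0 3 0 0 0; 0 0 3 0 0 0"

```text
time: 19.63
position: [0.531, 0.1346, 0.1835]
tool_rot: [0.769, 0.64, 0.0, 0.0]
ft_force: [0.6, -1.6, 4.2]
grip_width: 0.0007
grip_force: 1.6
```

>>> move_arm:
  series: "0 0 1 0 0 0; 0 0 2 0 0 0; 0 0 2 0 0 0; 0 0 2 0 0 0"

```text
time: 19.97
position: [0.531, 0.1346, 0.1816]
tool_rot: [0.769, 0.64, 0.0, 0.0]
ft_force: [1.9, -2.3, 3.2]
grip_width: 0.0005
grip_force: 1.7
```

>>> move_arm:
  series: "0 0 1 0 0 0; 0 0 2 0 0 0; 0 0 2 0 0 0; 0 0 2 0 0 0"

```text
time: 20.3
position: [0.5309, 0.1347, 0.1795]
tool_rot: [0.769, 0.64, 0.0, 0.0]
ft_force: [1.3, -2.9, 4.0]
grip_width: 0.0007
grip_force: 1.8
```

>>> move_arm:
  series: "0 0 1 0 0 0; 0 0 2 0 0 0; 0 0 2 0 0 0; 0 0 2 0 0 0"

```text
time: 20.63
position: [0.5309, 0.1346, 0.1776]
tool_rot: [0.769, 0.64, 0.0, 0.0]
ft_force: [0.9, -2.4, 4.4]
grip_width: 0.0008
grip_force: 2.0
```

>>> move_arm:
  series: "0 0 0.5 0 0 0; 0 0 1 0 0 0; 0 0 1 0 0 0; 0 0 1 0 0 0"

```text
time: 20.97
position: [0.531, 0.1347, 0.1775]
tool_rot: [0.769, 0.64, 0.0, 0.0]
ft_force: [-0.5, -2.6, 9.6]
grip_width: 0.0006
grip_force: 4.9
```

First stop at about TCP z 0.1777. Continuing in small steps.

>>> move_arm:
  series: "0 0 0.5 0 0 0; 0 0 0.5 0 0 0; 0 0 1 0 0 0; 0 0 1 0 0 0"

```text
time: 21.3
position: [0.531, 0.1347, 0.1769]
tool_rot: [0.769, 0.64, 0.0, 0.0]
ft_force: [-0.7, -2.4, 12.2]
grip_width: 0.0001
grip_force: 6.0
```

>>> move_arm:
  series: "0 0 0.5 0 0 0; 0 0 0.5 0 0 0; 0 0 1 0 0 0; 0 0 1 0 0 0; 0 0 1 0 0 0"

```text
time: 21.72
position: [0.531, 0.1347, 0.176]
tool_rot: [0.769, 0.64, 0.0, 0.0]
ft_force: [-1.9, -2.3, 12.3]
grip_width: 0.0002
grip_force: 6.2
```

>>> move_arm:
  series: "0 0 0.5 0 0 0; 0 0 0.5 0 0 0; 0 0 1 0 0 0; 0 0 1 0 0 0; 0 0 1 0 0 0"

```text
time: 22.13
position: [0.531, 0.1347, 0.175]
tool_rot: [0.769, 0.64, 0.0, 0.0]
ft_force: [-3.1, -2.8, 13.5]
grip_width: 0.0011
grip_force: 6.3
```

Bushing is moving at about 12–13 N.

>>> move_arm:
  series: "0 0 0.5 0 0 0; 0 0 0.5 0 0 0; 0 0 1 0 0 0; 0 0 1 0 0 0; 0 0 1 0 0 0"

```text
time: 22.55
position: [0.531, 0.1347, 0.174]
tool_rot: [0.769, 0.64, 0.0, 0.0]
ft_force: [-1.7, -3.4, 12.5]
grip_width: 0.0004
grip_force: 6.4
```

>>> move_arm:
  series: "0 0 0.5 0 0 0; 0 0 0.5 0 0 0; 0 0 1 0 0 0; 0 0 1 0 0 0; 0 0 1 0 0 0"

```text
time: 22.97
position: [0.531, 0.1347, 0.173]
tool_rot: [0.769, 0.64, 0.0, 0.0]
ft_force: [-1.4, -2.9, 12.7]
grip_width: 0.0005
grip_force: 6.4
```

>>> move_arm:
  series: "0 0 0.5 0 0 0; 0 0 0.5 0 0 0; 0 0 0.5 0 0 0; 0 0 0.5 0 0 0"

```text
time: 23.3
position: [0.531, 0.1347, 0.1725]
tool_rot: [0.769, 0.64, 0.0, 0.0]
ft_force: [-1.5, -3.9, 13.4]
grip_width: 0.0007
grip_force: 6.4
```

>>> move_arm:
  series: "0 0 0.5 0 0 0; 0 0 0.5 0 0 0; 0 0 0.5 0 0 0; 0 0 0.5 0 0 0"

```text
time: 23.63
position: [0.531, 0.1346, 0.172]
tool_rot: [0.769, 0.64, 0.0, 0.0]
ft_force: [-1.7, -2.9, 12.7]
grip_width: 0.0002
grip_force: 6.5
```

>>> move_arm:
  series: "0 0 0.5 0 0 0; 0 0 0.5 0 0 0; 0 0 0.5 0 0 0; 0 0 0.5 0 0 0"

```text
time: 23.97
position: [0.531, 0.1347, 0.1715]
tool_rot: [0.769, 0.64, 0.0, 0.0]
ft_force: [-0.7, -2.7, 13.1]
grip_width: 0.0005
grip_force: 6.5
```

>>> move_arm:
  series: "0 0 0.4 0 0 0; 0 0 0.4 0 0 0; 0 0 0.4 0 0 0; 0 0 0.4 0 0 0"

```text
time: 24.3
position: [0.5309, 0.1347, 0.1712]
tool_rot: [0.769, 0.64, 0.0, 0.0]
ft_force: [-1.3, -2.2, 13.8]
grip_width: 0.0004
grip_force: 6.8
```

>>> move_arm:
  series: "0 0 0.4 0 0 0; 0 0 0.4 0 0 0; 0 0 0.4 0 0 0; 0 0 0.4 0 0 0"

```text
time: 24.63
position: [0.531, 0.1347, 0.1712]
tool_rot: [0.769, 0.64, 0.0, 0.0]
ft_force: [-3.3, -3.4, 16.4]
grip_width: 0.0003
grip_force: 7.9
```

>>> move_arm:
  series: "0 0 0.2 0 0 0; 0 0 0.2 0 0 0; 0 0 0.2 0 0 0"

```text
time: 24.88
position: [0.531, 0.1347, 0.1712]
tool_rot: [0.769, 0.64, 0.0, 0.0]
ft_force: [-4.0, -3.8, 17.3]
grip_width: 0.0002
grip_force: 8.5
```

The second stop is clear: position is fixed while the force climbs to 17 N. Easing off and letting the plunger rise.

>>> move_arm:
  series: "0 0 -2 0 0 0; 0 0 -5 0 0 0; 0 0 -9 0 0 0; 0 0 -13 0 0 0; 0 0 -17 0 0 0; 0 0 -21 0 0 0; 0 0 -25 0 0 0; 0 0 -30 0 0 0"

```text
time: 25.55
position: [0.5303, 0.135, 0.199]
tool_rot: [0.769, 0.64, -0.0, -0.001]
ft_force: [-0.3, 0.0, -0.0]
grip_width: 0.0006
grip_force: 0.0
```

>>> move_arm:
  series: "0 0 -15 0 0 0; 0 0 -40 0 0 0; -30 0 -60 0 0 0; -65 0 -60 0 0 0; -100 0 -60 0 0 0; -100 0 -60 0 0 0; -100 0 -60 0 0 0"

```text
time: 26.13
position: [0.5116, 0.0355, 0.2588]
tool_rot: [0.77, 0.638, -0.0, -0.001]
ft_force: [-0.1, -0.1, 0.2]
grip_width: 0.0006
grip_force: 0.0
```

Run:
```python
from h import *
o=robot.get_obs(); print(o['time'],o['position'],o['ft_force'])
for n in ('scene','side','wrist'):
    c=shot(n)
    for t in ['tab','knob_top','wheel','bushing_top']:
        for d in robot.tip_of(c,t)[:2]: print(n,t,np.round(d['xyz'],4),round(d['p'],2))
    if n=='side':
        u,v=proj(c,[.531,.135,.08])[0].astype(int)
        cv2.imwrite('pics/end.png',cv2.resize(c['img'][v-70:v+70,u-90:u+90,::-1],None,fx=4,fy=4,interpolation=cv2.INTER_CUBIC))
```

```text
26.1333 [0.51159022 0.03547815 0.25878851] [-0.08047237 -0.11452494  0.23981164]
scene tab [0.5153 0.0609 0.0516] 0.83
scene knob_top [0.5295 0.1376 0.177 ] 0.65
scene wheel [ 0.6023 -0.3759  0.0026] 0.54
scene wheel [0.5302 0.1349 0.0224] 0.49
scene bushing_top [ 0.6025 -0.3725  0.0355] 0.44
side tab [0.5178 0.0625 0.0493] 0.8
side knob_top [0.537  0.1396 0.1762] 0.68
side knob_top [0.5288 0.1384 0.0197] 0.32
side wheel [0.5303 0.137  0.0209] 0.87
side wheel [ 6.075e-01 -3.724e-01 -2.000e-04] 0.71
side bushing_top [0.5311 0.1356 0.0478] 0.48
side bushing_top [ 0.6053 -0.3713  0.0352] 0.47
wrist tab [0.5166 0.0609 0.0485] 0.64
wrist knob_top [0.5312 0.1349 0.1791] 0.93
wrist wheel [0.5318 0.1347 0.0217] 0.5
wrist bushing_top [0.5348 0.1357 0.0182] 0.31
```

View pics/end.png

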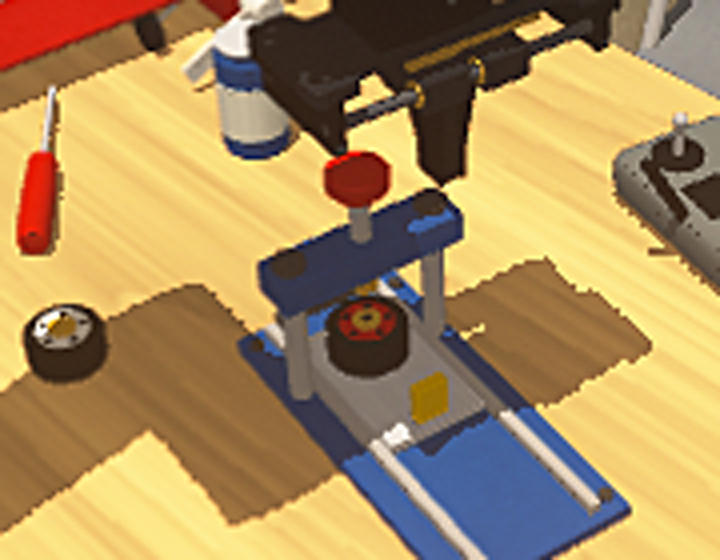

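The picture shows the knob up (357,178), the wheel flat on the sled under the foot with its flange flush (370,320), the tab in, and the gripper clear. Handing in.

```bash
python3 -c "
from rig import robot
print(robot.hand_in())"
```

```text
the job is handed in; nothing more can be done
None
```

The job is handed in: the wheel is on the pin, the sled fully in, the bushing pressed to its second stop at about 17 N and the plunger back up; nothing else was moved on purpose, and no verdict came back.

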